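# Free the pedal of the vanity bin and hold its lid open

### The arm

A 6-joint arm with a two-finger parallel gripper is mounted at the origin on the work surface. World frame = base frame: x ahead of the robot, y to its left, z up, the work surface at z = 0. Lengths are in mm, angles in rad, forces in N, time in s.
With the tool pointing down it reaches from about 300 to 850 mm from the base axis. Payload 4.2 kg.
Tool frame: the origin (TCP) lies between the finger pads; the fingertips stand 14 mm ahead of it and the grasp point (between the pads) lies 5 mm behind it; z points along the fingers, y is the line along which they close (so a half turn about z gives the same grasp; the last joint's range is limited). The gripper opens to 91 mm and grips with 3 to 60 N. Pads are 32 mm wide; open, the fingers measure 118 mm over their backs; the gripper's body (76 mm by 178 mm) begins 60 mm behind the grasp point.
Start: joints at [1.258, 0.32, 1.565, -0, 1.257, -0.02], TCP at [165.966, 550.542, 227.976] pointing down, gripper open.
Joint ranges: [-3.11, 3.11], [-0.84, 2.01], [0.21, 2.61], [-1.34, 4.49], [0.05, 2.63], [-2.56, 2.56]. Speed limits (rad/s): [2.57, 2.57, 3.14, 3.14, 3.14, 3.14].

### API

Orientations are given as a unit quaternion [w, x, y, z].
In Python, from rig import r gives the robot as it stands. The module is installed in compiled form; this text tells all that it offers. Calls block until the motion is done:
- r.movep(position, orientation): joint-space move of the TCP to a pose.
- r.servo_line(position, ori=None, max_speed=150, threshold=None): straight line of the TCP; ori=None keeps the orientation; max_speed is the mean speed in mm/s. With threshold (N) it stops when the force on the tool has changed by that much, and returns True; else False.
- r.movej(angles): joint-space move.
- r.command_gripper(opening): finger opening in mm; the grip force is fixed at half the most; returns when the fingers have stopped.
- r.wait(seconds).
- r.solve_ik(position, orientation): joint angles nearest the present ones, or None.
- r.state(): the state.
- r.capture(name): name is "side" or "top" or "wrist"; returns a dict with "frame" (420x560x3 uint8, blue, green, red), "depth" (420x560 float32, mm along the optical axis (not along the pixel's ray), 0 where there is no reading), "intrinsics" (3x3 intrinsics, pixels), "rvec" (rotation vector, rad) and "tvec" (3), from world to camera coordinates, as OpenCV has them; the wrist camera has in their place "tool_from_camera" (4x4, takes a point from camera to tool coordinates, whose origin is the TCP and whose axes are the flange's). Camera axes: x right, y down, z forward; pixel columns grow to the right and rows downward; lengths in mm; the calibration is good to about 2 mm. The wrist camera is an equidistant fisheye: a pixel r from the principal point sees the ray r / f radians off the axis. A picture is of the moment at which its call begins: read the wrist's pose just before it.
A pose or a line that the arm cannot do raises r.Unreachable and nothing moves.
- r.hand_in(): hands the job in; it is judged then, once.
Trained networks look in a picture, given as the dict that the camera call returned (one of the last four; its "shot" number tells which), for a name from the list of things; names that differ only in an ending like _2 or _b are one class to them, and where a whole thing is asked for, a point or a joint stands for the part that bears it (a point fixed in the world has none). Each returns a list of dicts, best first, with "p" (0 to 1); they miss things now and then, are a little off and sometimes report something else, mostly with a low value. They report only what shows in the picture. A call takes as long as a camera call.
- r.silhouettes(name, picture): "region" (420x560 bool, what is visible of it) and "position" ([row, column] in pixels, amid what is visible of it).
The state is a dict: "clock": time; "q": joint angles; "dq": joint speeds; "joint_torque": joint torques, N m; "eef_pos": TCP position; "tcp_rot": TCP orientation; "contact_force": force on the tool from outside, world axes, zero at the start; "moment": the same for the moment, N m; "grip_width": finger opening in mm; "finger_force": force on a finger pad.
Only numpy, scipy, OpenCV 4.12 (cv2) and the standard library are available. Lean on these libraries where they do the work, as an engineer would, in place of code of your own. Each camera call takes 0.05 s, during which the arm holds its last target. There are 200 camera calls.

### The job

A makeup brush has slid under the pedal of the little bin on the vanity. Push the brush along the counter with your fingertips until it is out from under the pedal, without picking it up, then press the pedal all the way down so that the lid swings fully open, and finish while still holding the pedal down. Open the lid by its pedal only, never by touching the lid, and leave the other things on the counter standing where they are and the organiser unturned.

Things in the scene. Friction and masses are not known exactly. Their poses are not given: they have to be found in the camera images.
- bin: Countertop pedal bin, fixed: round steel shell 124 mm across at the rim (116 at the foot), 146 mm high, with the flat steel lid the whole is 164 mm high when shut. Origin on the counter at the centre of its foot; z up; the pedal sticks out along its -x, the lid's hinge is at its +x side, 72 mm from the axis and 150 mm up.
- pedal_pad (a point): Middle of the top of the pedal's tread: a steel plate 50 mm long (radially) and 48 mm wide with black rubber ribs, 5 mm thick. In the bin's frame it lies 103 mm to -x of the bin's axis, so about 43 mm outside the shell, and 30 mm above the counter at rest; the tread's outer edge lies 128 mm from the axis, with its underside 26 mm up at rest and 7 mm up when pressed home. A 22 mm wide arm joins it to the bin. The point moves with the pedal.
- pedal (a joint): Rocking lever of the bin: 0 at rest, 0.18 rad when pressed all the way down against its stop. It pivots on a pin under the bin, 83 mm behind the middle of the tread (20 mm to -x of the bin's axis, 18 mm up), so the middle of the tread goes down 15 mm; its rear end lifts a rod that opens the lid. Springs back when let go; needs about 8 N at the middle of the tread the whole way, more if pressed fast. Something 13 mm thick under the tread stops it at about two thirds.
- lid (a joint): Lid of the bin: 0 shut, 1.30 rad fully open (rising about the hinge at the bin's +x side); it turns 7.2 rad per rad of the pedal.
- brush: Flat black foundation brush lying loose on the counter, 146 mm long, 35 g. Origin on the counter under the butt end of its handle, the end that lies under the pedal; the brush runs from there along its -x. Handle 14 mm wide and 13 mm high for the first 90 mm, then a steel ferrule 18 mm wide, then a dark brown bristle head 26 mm wide from 110 to 146 mm; z up.
- brush_mid (a point): Point on the brush's axis at its balance point, 82 mm from the butt and 6.5 mm above the underside.
- polish: Nail polish bottle, dark red glass with a black cap, 30 mm across, 60 mm high, loose, beside the brush. Origin under its centre.
- jar: Pale glass cream jar with a brass lid, 49 mm across, 43 mm high, loose, beside the brush. Origin under its centre.
- cup: White ceramic toothbrush cup, 74 mm across, 100 mm high, with two toothbrushes in it that reach 180 mm, loose. Origin under its centre.
- soap_pump: Amber soap pump bottle, 66 mm across, 172 mm high, loose. Origin under its centre.
- perfume: Green glass perfume bottle with a black cap, 30 by 62 mm, 104 mm high, loose. Origin under its centre.
- balm_tin: Round lip balm tin, 54 mm across, 18 mm high, loose. Origin under its centre.
- org_base: White base of the rotating clear acrylic makeup organiser, fixed on the counter, 170 mm across. The organiser on it is 198 mm across and with its brushes about 255 mm high. Origin on the counter under its centre.
- organiser (a joint): Angle of the rotating organiser on its base, rad, from above anticlockwise; turns freely by hand.
- org_tier (a point): Point on the wall of the turning organiser's upper tier, 56 mm from its axis, 164 mm up; turns with it.

How it is judged (in metres and radians):
On the way, in this order (a step that is already met when the one before it is completed fails the run):
1. the butt of the brush's handle is out from under the pedal's tread ((y of brush in the frame of bin above 0.029 m or y of brush in the frame of bin below -0.029 m or x of brush in the frame of bin below -0.128 m)), for 0.1 s.
2. the pedal is pressed home by the fingers and the lid stands fully open (value of joint lid above 1.2 rad and value of joint pedal above 0.165 rad and contact force between the fingers and pedal above 1 N), for 0.3 s.
At the end, for the whole second after the job is handed in: The fingers are holding the pedal down (over 1 N) at 0.165 rad or more, the lid stands open at more than 1.2 rad, the brush lies still on the counter, and the bottles, jar, cup and tin stand upright within 30 mm of where they were (all of step 2 and height (world z) of brush_mid between 0 and 0.02 m and linear speed of brush below 0.02 m/s and not (distance of any of polish, jar, cup, soap_pump, perfume, balm_tin from where it was at the start of the episode above 0.03 m or angle between any of polish, jar, cup, soap_pump, perfume, balm_tin's own z axis and vertical above 0.5 rad)); the arm keeps its last pose, push and grip.
It fails at once if the brush is lifted off the counter or carried (height (world z) of brush_mid above 0.035 m).
It fails at once if the robot touches the lid (contact force between any of the fingers, the arm and lid above 1 N).
It fails at once if a bystander is knocked over or moved more than 30 mm (distance of any of polish, jar, cup, soap_pump, perfume, balm_tin from where it was at the start of the episode above 0.03 m or angle between any of polish, jar, cup, soap_pump, perfume, balm_tin's own z axis and vertical above 0.5 rad).
It fails at once if the organiser is turned more than about 20 mm at its rim (distance of org_tier from where it was at the start of the episode above 0.012 m).
It also fails if it takes over 53 s, if anything falls off the work surface, if the arm or the gripper's body presses on something with over 40 N, if the wrist force passes 120 N, or if a joint passes its speed limit or range.

## Working session

There is one attempt and no reset: what is moved stays moved. The work goes in short steps, each a Python script; the robot and the scene stay as the last script left them, time stands still between calls to the robot, and variables do not carry over. Pictures are saved under pics/ and viewed, at most 10 in all, crops included, and the job is handed in when it is done.

```bash
mkdir -p pics; cat > h.py <<'E'
import numpy as np, cv2
from rig import r
def cloud(p):
    K=p["intrinsics"];d=p["depth"];v,u=np.mgrid[:420,:560]
    P=np.stack([(u-K[0,2])/K[0,0]*d,(v-K[1,2])/K[1,1]*d,d],-1)
    R,_=cv2.Rodrigues(np.array(p["rvec"],float))
    W=(P-np.array(p["tvec"]).reshape(3))@R
    W[d<=0]=np.nan
    return W
E
cat > a.py <<'E'
from h import *
np.set_printoptions(precision=1,suppress=True)
ims=[]
for c in("top","side"):
    p=r.capture(c);W=cloud(p);np.savez(c,W=W,f=p["frame"]);im=p["frame"].copy();ims.append(p["frame"])
    cv2.imwrite(f"pics/{c}.png",p["frame"])
    for n in["bin","pedal_pad","lid","brush","polish","jar","cup","soap_pump","perfume","balm_tin","org_base","organiser"]:
        for s in r.silhouettes(n,p)[:2]:
            if s["p"]<.3: continue
            w=W[s["region"]];w=w[~np.isnan(w[:,0])]
            if len(w)<3: print(c,n,s["p"],"none");continue
            t=w[w[:,2]>np.percentile(w[:,2],98)-6]
            print(c,n,round(s["p"],2),np.array(s["position"]),len(w),"med",np.median(w,0),"lo",np.percentile(w,2,0),"hi",np.percentile(w,98,0),"top",t.mean(0))
            if n=="brush":
                q=w[:,:2];m=q.mean(0);U=np.linalg.svd(q-m)[2][0] if len(q)<4000 else 0;print(" axis",U,"ext",m+U*((q-m)@U).min(),m+U*((q-m)@U).max())
print(r.state()["clock"],r.state()["tcp_rot"])
E
python3 a.py
```

```text
top bin 0.97 [187.6 279.7] 3021 med [642.    8.  159.4] lo [586.9 -84.4   9.2] hi [715.3  75.4 166.2] top [658.2  15.  162.9]
top pedal_pad 0.78 [213.3 306.8] 405 med [603.1 -67.9  30.3] lo [573.1 -97.    0.2] hi [630.7 -38.3  35.7] top [598.9 -72.1  32.1]
top pedal_pad 0.4 [222.3 344.4] 300 med [ 586.2 -166.9   12.5] lo [ 572.2 -210.5    4.3] hi [596.5 -98.9  17.6] top [ 586.5 -159.    14.1]
top lid 0.58 [188.5 277.7] 2957 med [642.5   8.6 159.6] lo [586.8 -83.9  12.5] hi [713.6  75.1 166.2] top [658.3  15.  162.9]
top brush 0.65 [222.9 342.6] 301 med [ 586.3 -167.    12.3] lo [ 572.2 -210.5   -0.8] hi [ 597.  -102.    17.6] top [ 586.4 -160.3   14.1]
 axis [-0.1 -1. ] ext [590.7 -98.8] [ 582.5 -213.7]
top polish 0.39 [271.  293.2] 81 med [450.3 -36.4  29.8] lo [438.6 -48.6  22.2] hi [462.  -25.2  63.4] top [451.5 -36.1  61.3]
top jar 0.55 [192.2 352. ] 294 med [ 666.9 -185.4   43.2] lo [ 646.9 -207.8   13.3] hi [ 691.7 -163.5   48.1] top [ 668.7 -186.    44.8]
top cup 0.63 [170.9 400.3] 849 med [ 717.  -310.    69.5] lo [ 686.  -345.     5.3] hi [ 753.3 -278.3  172.2] top [ 715.5 -
[... 2154 characters left out ...]
e 0.69 [336.5 353.7] 938 med [ 544.9 -351.7   63. ] lo [ 526.9 -377.7   -2.1] hi [ 578.3 -313.6  104.2] top [ 551.  -346.9  102.3]
side balm_tin 0.89 [375.  311.5] 536 med [ 437.6 -357.3   15.8] lo [ 414.3 -380.5    1.9] hi [ 463.2 -331.5   19.8] top [ 439.3 -355.9   16.6]
side balm_tin 0.56 [285.3 311.8] 368 med [ 588.1 -167.7   10. ] lo [ 574.3 -214.     2.3] hi [598.3 -87.8  14.9] top [ 588.2 -160.5   11.4]
side org_base 0.89 [142.5 247.9] 4587 med [675.8 260.8  85.1] lo [599.  198.3  18.2] hi [788.4 379.1 225.8] top [697.4 289.  232.1]
side organiser 0.69 [138.5 246.8] 4819 med [677.3 263.2  81.9] lo [599.1 198.3   0.1] hi [792.9 391.9 225.4] top [697.5 289.3 231.7]
1.3 [0.  0.1 1.  0. ]
```

```bash
python3 -c "
import cv2,numpy as np
a=cv2.imread('pics/top.png')[140:290,230:430];b=cv2.imread('pics/side.png')[150:390,200:440]
cv2.imwrite('pics/c.png',np.hstack([cv2.resize(a,(440,330)),cv2.resize(b,(330,330))]))"
```

```text
(no output)
```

View pics/c.png

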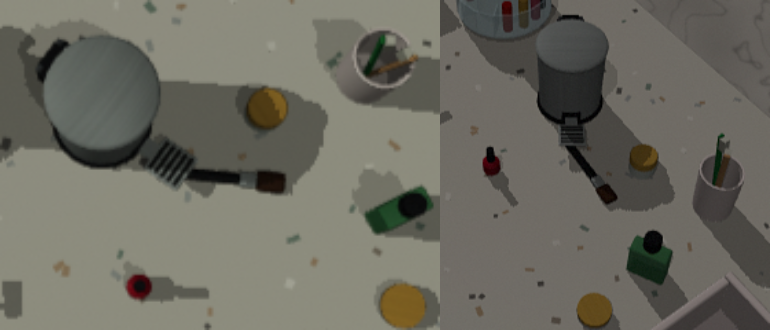

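The crop shows the bin shell, its pedal pointing to the lower right, and the brush lying to the right of it. The jar is above the brush, and the side toward the robot is free. The pad is at about (602,-71) and the bin axis at about (660,14). The brush runs along -y, with its butt at about (593,-68). I'll push it sideways toward -x at its balance point.

```bash
cat >> h.py <<'E'
from scipy.spatial.transform import Rotation as Ro
def quat(tx):  # tool x direction in world xy, pointing down
    x=np.array([tx[0],tx[1],0.]);x/=np.linalg.norm(x);z=np.array([0,0,-1.])
    q=Ro.from_matrix(np.c_[x,np.cross(z,x),z]).as_quat();return [q[3],*q[:3]]
E
python3 - <<'E'
from h import *
np.set_printoptions(precision=2,suppress=True)
p=r.capture("wrist");print(np.array(p["tool_from_camera"]))
for n,P,d in(("push",(620,-143,19),(0,1)),("press",(595,-82,40),(.56,.83))):
    for s in(1,-1):
        q=r.solve_ik(P,quat(s*np.array(d)));print(n,s,None if q is None else np.array(q))
E
```

```text
[[  -0.     -0.97   -0.23   65.46]
 [   1.     -0.     -0.      0.27]
 [   0.     -0.23    0.97 -156.04]
 [   0.      0.      0.      1.  ]]
push 1 [-0.24  0.6   1.67 -0.    0.87 -0.24]
push -1 None
press 1 [-0.16  0.53  1.75 -0.    0.87  0.44]
press -1 None
```

Pressing with the wrist camera on the bin side would put it over the lid. For the press I'll turn the hand about 180° and lean it away from the bin. First comes the brush push.

```bash
cat > b.py <<'E'
from h import *
np.set_printoptions(precision=2,suppress=True)
q=quat((0,1))
r.command_gripper(0)
r.movep((400,-100,320),q)
r.movep((622,-143,130),q)
r.servo_line((622,-143,19),max_speed=120)
print(r.state()["contact_force"])
r.servo_line((540,-143,19),max_speed=40)
print(r.state()["contact_force"],r.state()["eef_pos"])
r.servo_line((555,-143,19),max_speed=60)
r.servo_line((540,-160,200),max_speed=150)
r.movep((400,-160,300),q)
print(r.state()["clock"])
p=r.capture("top");W=cloud(p);cv2.imwrite("pics/t2.png",cv2.resize(p["frame"][140:300,220:440],(660,480)))
for n in("brush","pedal_pad","jar","polish"):
    for s in r.silhouettes(n,p)[:2]:
        w=W[s["region"]];w=w[~np.isnan(w[:,0])];print(n,round(s["p"],2),np.median(w,0),np.percentile(w,2,0),np.percentile(w,98,0))
u=np.array([.56,.83])
for tilt in(0,12,18):
  for off in(.1,.2,.3,.4,-.2,-.4):
    ang=np.arctan2(-.83,-.56)+off
    R0=Ro.from_quat(np.roll(quat((np.cos(ang),np.sin(ang))),-1))
    ax=np.array([u[1],-u[0],0])  # rotates down-vector toward +u?
    R=Ro.from_rotvec(ax*np.radians(tilt)*-1)*R0
    k=R.as_quat();g=r.solve_ik((592,-86,60),[k[3],*k[:3]])
    print(tilt,off,R.as_matrix()[:,2],None if g is None else np.array(g))
E
python3 b.py
```

```text
[ 0.42 -0.18  0.83]
[ 0.3   0.36 -1.  ] [ 540.12 -143.02   18.97]
12.0917
brush 0.49 [ 521.03 -131.91   13.25] [ 511.14 -188.18    6.54] [528.62 -73.26  18.63]
pedal_pad 0.88 [603.25 -67.67  30.46] [576.06 -94.42  23.06] [627.79 -38.46  36.03]
jar 0.86 [ 666.59 -184.03   43.39] [ 647.11 -207.61   10.58] [ 690.79 -163.64   48.41]
polish 0.5 [450.43 -35.47  29.27] [438.5  -49.88  19.76] [464.44 -23.4   63.64]
0 0.1 [ 0.  0. -1.] None
0 0.2 [ 0.  0. -1.] None
0 0.3 [ 0.  0. -1.] None
0 0.4 [ 0.  0. -1.] None
0 -0.2 [ 0.  0. -1.] [-0.16  0.5   1.73 -0.    0.91 -2.51]
0 -0.4 [ 0.  0. -1.] [-0.16  0.5   1.73 -0.    0.91 -2.31]
12 0.1 [-0.12 -0.17 -0.98] None
12 0.2 [-0.12 -0.17 -0.98] None
12 0.3 [-0.12 -0.17 -0.98] None
12 0.4 [-0.12 -0.17 -0.98] None
12 -0.2 [-0.12 -0.17 -0.98] [-0.07  0.55  1.66 -0.21  1.05 -2.3 ]
12 -0.4 [-0.12 -0.17 -0.98] [-0.07  0.55  1.66 -0.21  1.05 -2.1 ]
18 0.1 [-0.17 -0.26 -0.95] [-0.02  0.59  1.62 -0.29  1.13 -2.52]
18 0.2 [-0.17 -0.26 -0.95] None
18 0.3 [-0.17 -0.26 -0.95] None
18 0.4 [-0.17 -0.26 -0.95] None
18 -0.2 [-0.17 -0.26 -0.95] [-0.02  0.59  1.62 -0.29  1.13 -2.22]
18 -0.4 [-0.17 -0.26 -0.95] [-0.02  0.59  1.62 -0.29  1.13 -2.02]
```

View pics/t2.png

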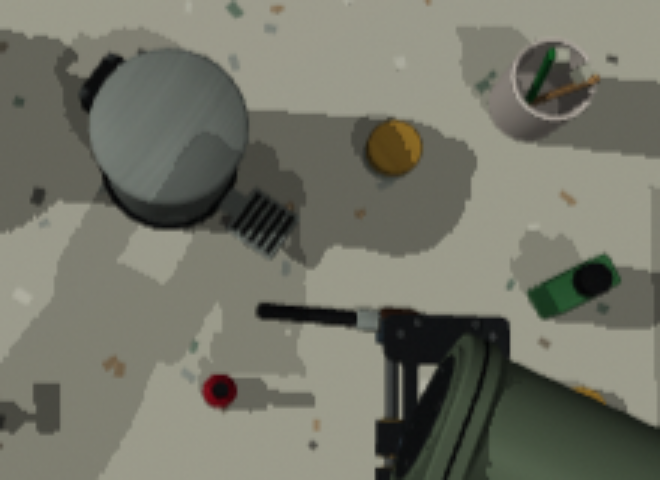

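The picture shows the brush handle clear of the pedal, from about (260,310) to (380,318), with the jar and polish unmoved. Next is the press.

```bash
cat > c.py <<'E'
from h import *
np.set_printoptions(precision=2,suppress=True)
u=np.array([.56,.83]);pad=np.array([603,-70.])
def ori(tilt,off):
    ang=np.arctan2(-u[1],-u[0])+off
    R=Ro.from_rotvec(np.array([u[1],-u[0],0])*np.radians(tilt))*Ro.from_quat(np.roll(quat((np.cos(ang),np.sin(ang))),-1))
    k=R.as_quat();return [k[3],*k[:3]],R.as_matrix()[:,2]
for tilt in(12,10,8,5):
    ok=None
    for off in(-.15,-.2,-.25,-.3,-.35,-.4,-.45):
        Q,z=ori(tilt,off)
        tcp=lambda h:np.array([*(pad-u*9),h])-14*z
        if all(r.solve_ik(tcp(h),Q) is not None for h in(120,30,10)): ok=off;break
    if ok is not None: break
print(tilt,ok,z)
assert ok is not None and z[:2]@u>0
r.movep(tcp(120),Q)
r.servo_line(tcp(42),max_speed=100)
f0=np.array(r.state()["contact_force"])
print(r.servo_line(tcp(20),max_speed=20,threshold=4),r.state()["eef_pos"]+14*z)
h=(r.state()["eef_pos"]+14*z)[2];h0=h
while h>h0-26:
    h-=1;r.servo_line(tcp(h),max_speed=15);r.wait(.1)
    s=r.state();F=np.array(s["contact_force"])-f0
    print(round(h,1),(s["eef_pos"]+14*z)[2].round(1),F)
    if F[2]>30: break
print(s["clock"])
p=r.capture("side");cv2.imwrite("pics/s3.png",p["frame"])
E
python3 c.py
```

```text
10 -0.45 [ 0.1   0.14 -0.98]
True [598.13 -77.52  33.51]
32.5 33.2 [-2.02 -1.71  4.5 ]
31.5 32.3 [-2.05 -1.83  5.87]
30.5 31.3 [-2.54 -2.33  5.81]
29.5 30.2 [-1.93 -1.86  6.12]
28.5 29.2 [-2.83 -2.77  6.3 ]
27.5 28.2 [-2.38 -2.14  6.46]
26.5 27.2 [-2.58 -2.06  7.14]
25.5 26.2 [-3.31 -3.01  6.41]
24.5 25.2 [-3.56 -3.51  6.61]
23.5 24.2 [-3.43 -2.27  7.28]
22.5 23.2 [-2.75 -4.02  5.88]
21.5 22.2 [-3.3  -3.17  5.58]
20.5 21.2 [-3.89 -3.47  5.36]
19.5 20.1 [-3.26 -4.18  6.64]
18.5 19.1 [-4.13 -3.51  6.95]
17.5 18.1 [-2.86 -3.57  5.54]
16.5 17.1 [-2.92 -3.88  6.27]
15.5 16.1 [-2.83 -3.3   6.45]
14.5 15.1 [-3.25 -3.16  6.19]
13.5 14.6 [-4.84 -3.01  8.63]
12.5 14.3 [-5.59 -3.02 14.24]
11.5 14.2 [-7.34 -3.42 18.19]
10.5 13.9 [-8.55 -4.25 22.87]
9.5 13.7 [-10.48  -4.47  28.43]
8.5 13.5 [-11.64  -3.7   32.86]
24.375
```

View pics/s3.png

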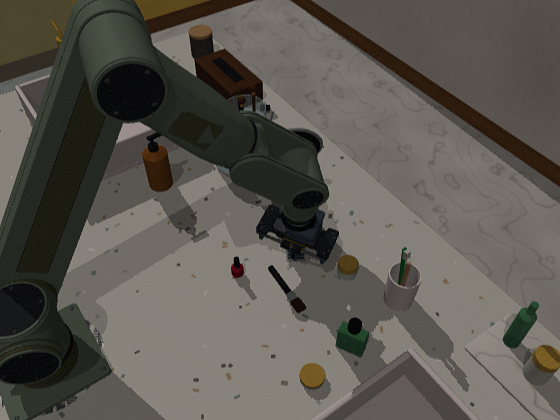

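The side view shows the brush free on the counter at about (287,288) and everything else standing. The arm hides the lid, so I'll check it from the top camera.

```bash
python3 - <<'E'
from h import *
p=r.capture("top");cv2.imwrite("pics/t3.png",cv2.resize(p["frame"][110:290,180:440],(780,540)))
W=cloud(p)
for s in r.silhouettes("lid",p)[:2]:
    w=W[s["region"]];w=w[~np.isnan(w[:,0])];print(s["p"],np.percentile(w,2,0),np.percentile(w,98,0))
print(r.state()["contact_force"],r.state()["clock"])
E
```

```text
0.88 [639.30749751  27.318251   225.41389293] [732.96598824  97.45636799 285.08084782]
0.21 [578.70048079 -69.59397796  11.18093401] [688.93694573  56.71225039  38.88127309]
[-11.09065639  -3.61209681  34.73882507] 24.525
```

View pics/t3.png

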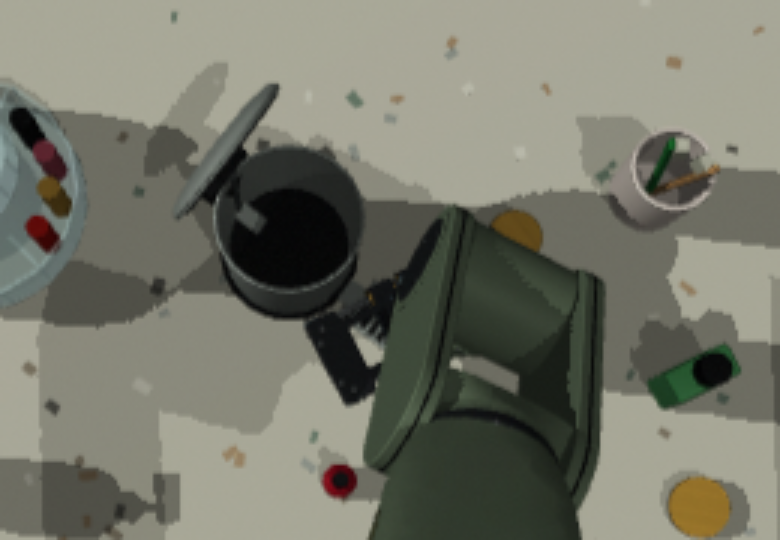

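The top view shows the lid standing nearly upright at about (225,150), with its top edge 285 mm up. That matches fully open, and the fingers are on the tread. Handing in.

```bash
python3 -c "
from rig import r
r.wait(.3);print(r.hand_in())"
```

```text
the job is handed in; nothing more can be done
None
```

I pushed the brush out from under the pedal and pressed the pedal down to its stop, which opened the lid, then handed the job in at about 25 s with the fingers still holding the pedal (about 35 N); no verdict came back.

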